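Press capped tubes out of a carrier into a divided tray

TASK

Unload the three capped tubes from the carrier stand: slide the divided tray, grip end last, in under the carrier, past the catch and on until you feel it sit firmly against the end stop, without ramming it. Then press each hanging tube down through its hole so that it drops past the spring balls and stands in the cell below. Draw the tray right out of the stand with one tube standing upright in each cell, and leave the parts lying around where they are.

Things in the scene. Friction and masses are not known exactly. Their poses are not given: they have to be found in the camera images.
- stand: Fixed aluminium stand. Origin on the worktop under its middle hole; x: the way the tray goes in, z up. Carrier plate 154 (x) x 96 (y) x 12 mm on four posts, underside 78 mm, top 90 mm up. Under it two rails 26 mm tall, channel 60 mm wide. Rubber end stop is adjustable, face at x = 67 to 76 mm (feel for it). Spring balls in the rails at x = 0 click into the tray's side notches just before that
- mouth (a point): Point on the worktop in the middle of the stand's mouth, 77 mm before the stand's origin; axes as the stand's. From here the guide rails flare outwards, from 60 mm apart to about 80 mm apart at stand x = -114 mm. The spring catch resists the tray with some 10 N twice: as its nose meets the balls, and again on pulling it out
- hole0 (a point): Centre of hole 0 of the carrier plate, on its top face, 90 mm up (stand x = -46 mm). Round, 38 mm; three small spring balls stick out 3 mm into it and carry a tube by its collar; 10 to 15 N straight down on the tube makes them give way
- hole1 (a point): Centre of hole 1 of the carrier plate, on its top face, 90 mm up (stand x = 0 mm). Round, 38 mm; three small spring balls stick out 3 mm into it and carry a tube by its collar; 10 to 15 N straight down on the tube makes them give way
- hole2 (a point): Centre of hole 2 of the carrier plate, on its top face, 90 mm up (stand x = 46 mm). Round, 38 mm; three small spring balls stick out 3 mm into it and carry a tube by its collar; 10 to 15 N straight down on the tube makes them give way
- tray: Loose grey plastic tray, 0.4 kg, three cells in a row along x. Origin under the centre of its divided part (143 x 51 x 30 mm tall, 56 mm over the side runners); its +x end goes in first; against the end stop its origin lies within 4 to 5 mm of the stand's. Floor and walls 5 mm thick, cells 41 x 41 mm inside, 46 mm apart. A low porch leads from the -x end to an upright grip
- grip (a point): Where to take the tray: 58 mm up on its flat upright grip, at tray x = -140 mm. The grip is 10 mm thick along tray x (14 mm at the very top), 36 to 40 mm wide, its top 72 mm up; 60 mm free between grip and cells, and about 55 mm between grip and carrier plate when the tray is home
- cell0 (a point): Centre of the inner floor of cell 0 of the tray (tray x = -46 mm, 5 mm up)
- cell1 (a point): Centre of the inner floor of cell 1 of the tray (tray x = 0 mm, 5 mm up)
- cell2 (a point): Centre of the inner floor of cell 2 of the tray (tray x = 46 mm, 5 mm up)
- tube0: Loose plain steel tube, one of three alike: 70 mm long, 28 mm diameter, flat closed top, collar of 36 mm diameter 50 to 56 mm above its foot, 0.11 kg. Origin at the centre of its foot, z along it. It first hangs upright in a carrier hole, foot 36 mm and top 106 mm above the worktop (16 mm over the plate); pressed down 5 to 10 mm, it drops free
- tube1: Loose plain steel tube, one of three alike: 70 mm long, 28 mm diameter, flat closed top, collar of 36 mm diameter 50 to 56 mm above its foot, 0.11 kg. Origin at the centre of its foot, z along it. It first hangs upright in a carrier hole, foot 36 mm and top 106 mm above the worktop (16 mm over the plate); pressed down 5 to 10 mm, it drops free
- tube2: Loose plain steel tube, one of three alike: 70 mm long, 28 mm diameter, flat closed top, collar of 36 mm diameter 50 to 56 mm above its foot, 0.11 kg. Origin at the centre of its foot, z along it. It first hangs upright in a carrier hole, foot 36 mm and top 106 mm above the worktop (16 mm over the plate); pressed down 5 to 10 mm, it drops free
- brass_bush: loose brass bush with a flange, 42 mm across, 26 mm tall, bystander; origin at the centre of its underside
- ring_big: loose plain steel ring lying flat, 66 mm across, 20 mm tall, bystander; origin at the centre of its underside
- sleeve_short: loose short steel sleeve standing upright, 31 mm across, 26 mm tall, bystander; origin at the centre of its underside
Not all that is in view belongs to the job. Leave any blue or orange look-alike of the tube0 alone. Leave any purple look-alike of the tube1 alone.

How it is judged:
By the outcome, as a careful person would: the job done as asked, in the order asked, and still so for the second after the job is handed in, with the robot touching nothing.
It also fails if it takes over 66 s, if anything falls off the work surface, if the arm or the gripper's body presses on something with over 40 N, if the wrist force passes 120 N, or if a joint passes its speed limit or range.

ROBOT

A 6-joint arm with a two-finger parallel gripper is mounted at the origin on a cart in front of the work surface, level with it; the furniture and walls round the work are solid. World frame = base frame: x ahead of the robot, y to its left, z up, the work surface at z = 0. Lengths are in m, angles in rad, forces in N, time in s.
With the tool pointing down it reaches from about 0.35 to 0.8 m from the base axis. Payload 7.3 kg.
Tool frame: the origin (TCP) lies between the finger pads; the fingertips stand 25 mm ahead of it and the grasp point (between the pads) lies 6 mm ahead of it (r.tip_extent is the distance from the TCP to the fingertips, in m); z points along the fingers, y is the direction in which the jaws open and shut (so a half turn about z gives the same grasp; the last joint's range is limited). The gripper opens to 85 mm and grips with 20 to 120 N. Pads are 22 mm wide; open, the fingers measure 114 mm over their backs; the gripper's body (76 mm by 85 mm) begins 54 mm behind the grasp point. The pads swing forward as they close: fully open they stand 13 mm farther back than shut.
Start: joints at [-1.469, 0.342, 1.524, -0, 1.275, -0.146], TCP at [0.129, -0.509, 0.256] pointing down, gripper open.
Joint ranges: [-2.53, 2.53], [-0.77, 2.02], [0.04, 2.7], [-1, 4.14], [0.28, 2.66], [-3.11, 3.11]. Speed limits (rad/s): [2.57, 2.57, 3.14, 3.14, 3.14, 3.14].

INTERFACE

Orientations are given as a unit quaternion [x, y, z, w].
In Python, from workcell import r, command_gripper, optics gives the robot as it stands. The module is installed in compiled form; this text tells all that it offers. Calls block until the motion is done:
- r.reach(position, orientation): joint-space move of the TCP to a pose.
- r.move_straight(position, orientation=None, speed=0.15, max_force=None): straight line of the TCP; orientation=None keeps the orientation; speed is the mean speed in m/s. With max_force (N) it stops when the force on the tool has changed by that much, and returns True; else False.
- r.movej(angles): joint-space move.
- command_gripper(opening, force=None): finger opening in m; force is the grip in N (None keeps the last); returns when the fingers have stopped.
- r.hold(seconds).
- r.solve_ik(position, orientation): joint angles nearest the present ones, or None.
- r.read_state(): the state.
- optics.get_image(name): name is "side" or "top"; returns (picture, depth): 384x512x3 uint8, red, green, blue; 384x512 float32, m along the optical axis (not along the pixel's ray), 0 where there is no reading.
- optics.camera_model(name): a dict with "K" (3x3 intrinsics, pixels), "k1" (the pictures are not rectified: a ray, as slopes to the right and down, at radius r is drawn at 1 + k1 r^2 times it, then the intrinsics apply), "R" (3x3) and "t" (3): a world point X has camera coordinates R X + t. Camera axes: x right, y down, z forward; pixel columns grow to the right and rows downward; lengths in m; the calibration is good to about 2 mm. A picture is of the moment at which its call begins. camera_model takes no time and is no camera call.
A pose or a line that the arm cannot do raises r.PlanningError and nothing moves.
- r.finish_job(): hands the job in, once; it reports no verdict.
The state is a dict: "time_s": time; "joint_positions": joint angles; "dq": joint speeds; "tau": joint torques, N m; "eef_pos": TCP position; "eef_rot": TCP orientation; "contact_force": force on the tool from outside, world axes, zero at the start; "torque": the same for the moment, N m; "grip_width": finger opening in m.
Only numpy, scipy, OpenCV 4.12 (cv2) and the standard library are available. Lean on these libraries where they do the work, as an engineer would, in place of code of your own. Each camera call takes 0.05 s, during which the arm holds its last target. There are 200 camera calls.

## Working session

There is one attempt and no reset: what is moved stays moved. The work goes in short steps, each a Python script; the robot and the scene stay as the last script left them, time stands still between calls to the robot, and variables do not carry over. Pictures are saved under pics/ and viewed, about 8 in all and at most 12, crops included, and the job is handed in when it is done.

```bash
mkdir -p pics; python3 - <<'E'
from workcell import r, command_gripper, optics
import cv2, numpy as np
for n in("side","top"):
    p,d=optics.get_image(n); cv2.imwrite(f"pics/{n}0.png",p[:,:,::-1]); np.savez(f"{n}0.npz",p=p,d=d)
    m=optics.camera_model(n); print(n,m, (-m["R"].T@m["t"]).round(3), (d>0).mean())
s=r.read_state(); print(s["time_s"],s["eef_pos"],s["eef_rot"],r.tip_extent)
E
```

```text
side {'K': array([[425.9036627 ,   0.        , 256.82504623],
       [  0.        , 425.9036627 , 190.21786856],
       [  0.        ,   0.        ,   1.        ]]), 'k1': -0.15930285455773877, 'R': array([[ 0.99868405,  0.04809048, -0.01781783],
       [ 0.00954723, -0.51568696, -0.85672388],
       [-0.05038869,  0.85542637, -0.51546747]]), 't': array([-0.57669257,  0.04446564,  0.99823389])} [ 0.626 -0.803  0.542] 0.99603271484375
top {'K': array([[454.71734678,   0.        , 254.51260376],
       [  0.        , 454.71734678, 183.86064596],
       [  0.        ,   0.        ,   1.        ]]), 'k1': 0.05001065835420514, 'R': array([[ 0.01461534, -0.99929787,  0.03449874],
       [-0.9817198 , -0.02088938, -0.18918209],
       [ 0.18976992, -0.03110314, -0.98133581]]), 't': array([-0.05182664,  0.60934735,  0.96107581])} [ 0.417 -0.009  1.06 ] 0.9959869384765625
0.1 [ 0.128749   -0.5086256   0.25569602] [ 9.92333809e-01  1.23584459e-01  1.40336835e-05 -7.02736623e-04] 0.025
```

View pics/side0.png

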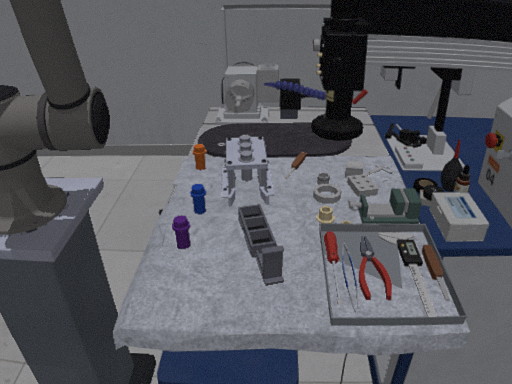

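View pics/top0.png

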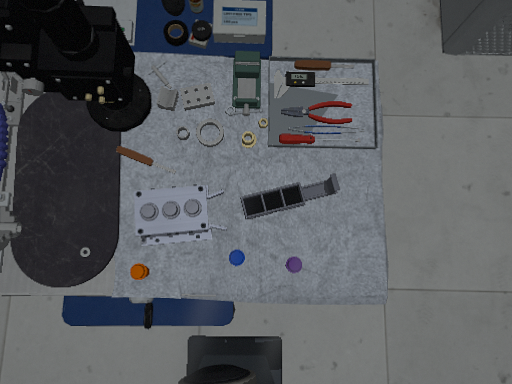

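The top view shows the stand at (172,210) with its flared mouth on the right at about (220,210) and three tubes on the plate at (149,211), (171,209) and (193,208). The tray lies at about (290,195), with its grip on the right at (335,184). Orange (139,271), blue (237,257) and purple (294,265) are decoys; the bystanders are at (183,133), (210,133) and (248,139).

```bash
cat > h.py <<'E'
import numpy as np, cv2
from workcell import r, command_gripper, optics
def cloud(n,d):
    m=optics.camera_model(n); v,u=np.mgrid[0:384,0:512]
    q=cv2.undistortPoints(np.stack([u.ravel(),v.ravel()],1).astype(np.float64)[:,None],m["K"],np.array([m["k1"],0,0,0.]))[:,0]
    z=d.ravel().astype(float); C=np.c_[q*z[:,None],z]
    return ((C-m["t"])@m["R"]).reshape(384,512,3)
def proj(n,X):
    m=optics.camera_model(n)
    return cv2.projectPoints(np.atleast_2d(np.float64(X)),cv2.Rodrigues(m["R"])[0],m["t"],m["K"],np.array([m["k1"],0,0,0.]))[0][:,0]
def rect(P):
    c,s,a=cv2.minAreaRect(P[:,:2].astype(np.float32)*1000); return np.round(c,1),np.round(s,1),round(a,2)
E
python3 - <<'E'
from h import *
for n in("top","side"):
    f=np.load(n+"0.npz"); W=cloud(n,f["d"]); rgb=f["p"].astype(int)
    ok=f["d"]>0
    B=lambda x0,x1,y0,y1,z0,z1: W[ok&(W[...,0]>x0)&(W[...,0]<x1)&(W[...,1]>y0)&(W[...,1]<y1)&(W[...,2]>z0)&(W[...,2]<z1)]
    q=lambda u,v:W[v,u].round(3)
    if n=="top":
        for k in[(172,190),(171,209),(149,211),(193,208),(272,203),(335,184),(300,230),(220,228),(223,193)]: print(k,q(*k))
    else:
        for k in[(245,143),(245,155),(272,262),(257,232),(246,160)]: print(k,q(*k))
    np.savez(n+"W.npz",W=W,ok=ok)
# crops
p=np.load("top0.npz")["p"][150:250,120:350,::-1]
a=cv2.resize(p,None,fx=3.4,fy=3.4,interpolation=2)
p=np.load("side0.npz")["p"][120:290,170:400,::-1]
b=cv2.resize(p,None,fx=3.4,fy=3.4,interpolation=2)[:250*2]
cv2.imwrite("pics/crop1.png",cv2.resize(np.vstack([a,b]),None,fx=.7,fy=.7,interpolation=cv2.INTER_AREA))
E
```

```text
(172, 190) [0.587 0.138 0.09 ]
(171, 209) [0.544 0.135 0.106]
(149, 211) [0.539 0.181 0.106]
(193, 208) [0.547 0.09  0.103]
(272, 203) [ 0.576 -0.084  0.005]
(335, 184) [ 0.611 -0.219  0.073]
(300, 230) [ 0.514 -0.15   0.002]
(220, 228) [0.513 0.035 0.028]
(223, 193) [0.598 0.031 0.001]
(245, 143) [0.543 0.147 0.105]
(245, 155) [0.548 0.08  0.105]
(272, 262) [ 0.616 -0.223  0.044]
(257, 232) [ 0.584 -0.11   0.025]
(246, 160) [0.55  0.082 0.091]
```

View pics/crop1.png

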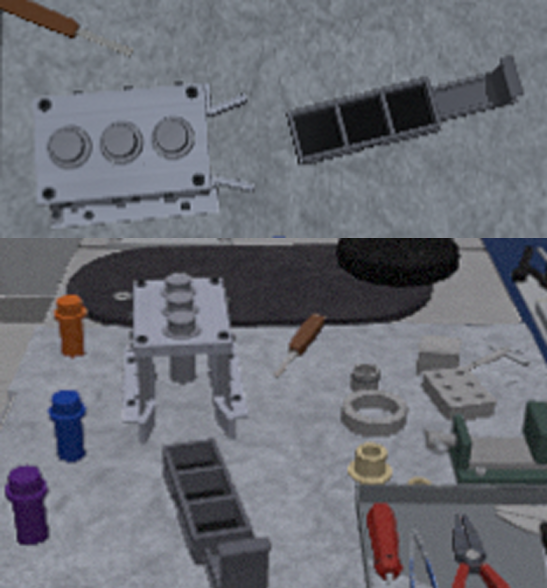

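The crop confirms three grey tubes in the stand, an empty channel, and a tray whose grip faces away from the mouth. The coloured capped look-alikes stand apart. Next I fit the poses.

```bash
python3 - <<'E'
from h import *
for n in("top","side"):
    f=np.load(n+"W.npz"); W,ok=f["W"],f["ok"]
    B=lambda x0,x1,y0,y1,z0,z1: W[ok&(W[...,0]>x0)&(W[...,0]<x1)&(W[...,1]>y0)&(W[...,1]<y1)&(W[...,2]>z0)&(W[...,2]<z1)]
    print(n,"plate",rect(B(.45,.64,.04,.24,.084,.096)))
    for y in(.09,.135,.18):
        P=B(.52,.57,y-.021,y+.021,.101,.112); P and 0 if False else None
        c,R=cv2.minEnclosingCircle(P[:,:2].astype(np.float32)*1000); print("tube",np.median(P[:,:2],0).round(4),np.round(c,1),round(R,1),np.median(P[:,2]).round(4),len(P))
    P=B(.5,.66,-.19,0,.022,.036); print("cells",rect(P),np.median(P[:,2]),len(P))
    P=B(.5,.68,-.26,-.17,.055,.085); print("grip",rect(P),P[:,2].max(),np.percentile(P[:,2],95),len(P), P.mean(0).round(4))
    P=B(.5,.68,-.26,-.17,.066,.085); print("griptop",rect(P),len(P),P.mean(0).round(4))
    P=B(.45,.65,-.02,.07,.012,.04); print("flare",rect(P),len(P))
    P=B(.3,.8,-.3,-.25,-.02,.02);print("floor",np.median(P[:,2]))
    # edges visible: stand plate near edge line fit
s=r.read_state()
E
```

```text
top plate (array([544.8, 138.1]), array([102.8, 153.9]), 6.49)
tube [0.5507 0.092 ] [550.8  92.7] 14.4 0.1049 140
tube [0.5455 0.1378] [545.1 138.2] 14.0 0.1049 134
tube [0.5407 0.1831] [540.7 182.9] 14.4 0.105 139
cells (array([579.9, -84.6]), array([ 53.4, 142.9]), 15.56) 0.029221084010540476 479
grip (array([ 617.8, -218.9]), array([39.8, 14.4]), 16.27) 0.07689171292989123 0.07416908065861164 118 [ 0.6169 -0.2184  0.0705]
griptop (array([ 617.8, -218.9]), array([39.8, 14.4]), 16.27) 110 [ 0.6171 -0.2186  0.0714]
flare (array([555. ,  24.4]), array([86.6, 96.3]), 89.91) 192
floor 0.0036493488160432817
side plate (array([543.7, 136.2]), array([103.7, 161.1]), 6.66)
tube [0.5481 0.0888] [548.3  91.1] 13.8 0.1047 61
tube [0.5437 0.1336] [541.6 135.1] 15.1 0.105 59
tube [0.5379 0.1804] [538.2 181.9] 15.5 0.1051 53
cells (array([579. , -85.7]), array([ 51.5, 146. ]), 15.27) 0.028276702809124987 573
grip (array([ 615.5, -219.5]), array([39.3, 15.2]), 11.85) 0.07305341932702844 0.07220720634878751 231 [ 0.616  -0.2221  0.0662]
griptop (array([ 615.5, -219.5]), array([39.3, 15.2]), 11.85) 130 [ 0.6159 -0.2212  0.0707]
flare (array([526.2,  24.6]), array([152.1,  89.3]), 0.37) 328
floor 0.003902437683959709
```

```bash
cat >> h.py <<'E'
S=np.array([.5443,.1373]); AS=np.deg2rad(6.45)
ex=lambda a:np.array([-np.sin(a),np.cos(a)]); ey=lambda a:np.array([-np.cos(a),-np.sin(a)])
quat=lambda a:[float(np.cos(a/2)),float(np.sin(a/2)),0,0]
def st(): 
    s=r.read_state(); return round(s["time_s"],2),s["eef_pos"].round(4) if hasattr(s["eef_pos"],"round") else s["eef_pos"],np.round(s["contact_force"],1),round(s["grip_width"],4)
def sp(x,y,z): # stand frame -> world
    return [*(S+x*ex(AS)+y*ey(AS)),z]
E
python3 - <<'E'
from h import *
a=np.deg2rad(15.5); T=np.array([.5793,-.0852]); g=T-.140*ex(a)
print(g)
command_gripper(.05,60)
r.reach([*g,.17],quat(a)); r.move_straight([*g,.064],speed=.1,max_force=8); print(st())
command_gripper(0,60); print(st())
p=np.array(r.read_state()["eef_pos"])
# align: tray origin on the stand axis at x=-0.225, stand yaw
r.move_straight(sp(-.225-.140,0,.064),quat(AS),speed=.06); print(st())
E
python3 - <<'E'
from h import *
p,d=optics.get_image("top"); W=cloud("top",d)
m=(d>0)&(abs(W[...,2]-.029)<.007)&(abs(W[...,0]-.57)<.09)&(W[...,1]>-.165)&(W[...,1]<-.01)
P=W[m]; c,s,a=rect(P); print(c,s,a,len(P)); v=np.array(c)/1000-S; print("stand frame",v@ex(AS),v@ey(AS))
q=cv2.resize(p[130:270,100:370,::-1],None,fx=2.2,fy=2.2,interpolation=2); cv2.imwrite("pics/al.png",q)
E
```

```text
[ 0.61671337 -0.22010826]
(3.81, array([ 0.6172, -0.2203,  0.0648]), array([ 0.4,  0.5, -0.1]), 0.0501)
(4.23, array([ 0.6169, -0.2201,  0.0646]), array([-1.1,  0.9,  4.4]), 0.0133)
(4.92, array([ 0.5854, -0.2259,  0.0646]), array([-0.3, -2.5,  6.6]), 0.0127)
[572.2 -87.3] [ 51.9 143.2] 5.98 475
stand frame -0.22631251932397045 -0.0024927088152255734
```

View pics/al.png

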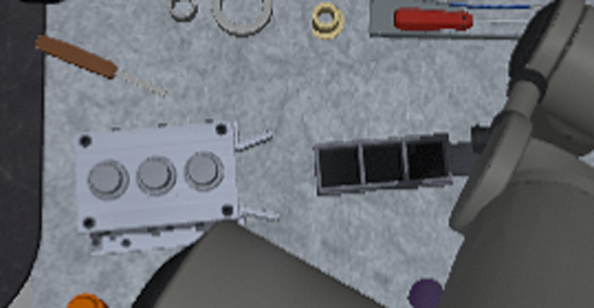

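The tray is aligned in front of the mouth, about 2 mm too far to the +x side. I'll correct that and insert in force-watched stages.

```bash
cat >> h.py <<'E'
def sf():
    s=r.read_state(); v=np.array(s["eef_pos"])[:2]-S; f=np.array(s["contact_force"])
    return "t%.1f x%.1f y%.1f z%.1f | fx%.1f fy%.1f fz%.1f"%(s["time_s"],1e3*(v@ex(AS)+.14),1e3*v@ey(AS),1e3*s["eef_pos"][2],f[:2]@ex(AS),f[:2]@ey(AS),f[2])
E
python3 - <<'E'
from h import *
Y=.0018
print(r.move_straight(sp(-.365,Y,.064),quat(AS),speed=.03),sf())
for x in(-.15,-.115,-.08):
    hit=r.move_straight(sp(x-.14,Y,.064),quat(AS),speed=.06,max_force=9); print(hit,sf())
    if hit: break
E
```

```text
False t5.2 x-225.6 y0.7 z64.7 | fx-1.7 fy-3.7 fz5.3
False t6.6 x-150.6 y1.7 z64.6 | fx-2.6 fy0.1 fz7.3
False t7.3 x-115.0 y1.7 z64.6 | fx-0.6 fy-0.2 fz8.8
False t8.1 x-80.0 y1.7 z64.6 | fx-0.2 fy-0.2 fz8.0
```

```bash
python3 - <<'E'
from h import *
Y=.0018
for x in(-.072,-.066,-.060,-.05,-.02,-.012):
    hit=r.move_straight(sp(x-.14,Y,.064),quat(AS),speed=.03,max_force=25); print(hit,sf())
    if hit: break
E
```

```text
False t8.5 x-72.5 y1.7 z64.6 | fx-2.1 fy-0.5 fz8.3
False t8.8 x-66.7 y1.5 z64.6 | fx-3.7 fy0.5 fz8.5
False t9.2 x-60.8 y1.5 z64.6 | fx-3.3 fy-1.2 fz8.4
False t9.7 x-50.7 y1.5 z64.6 | fx-3.1 fy-1.0 fz8.1
False t10.8 x-21.1 y1.4 z64.6 | fx-5.7 fy-0.1 fz8.3
False t11.2 x-12.8 y1.4 z64.7 | fx-4.1 fy-0.7 fz7.8
```

```bash
python3 - <<'E'
from h import *
Y=.0014
x=-.012
while x<.016:
    x+=.001
    r.move_straight(sp(x-.14,Y,.064),quat(AS),speed=.012,max_force=20); print(round(x*1e3,1),sf())
    s=r.read_state(); 
    if np.array(s["contact_force"])[:2]@ex(AS)<-16: break
E
```

```text
-11.0 t11.5 x-12.1 y1.1 z64.7 | fx-4.5 fy-0.0 fz8.3
-10.0 t11.8 x-11.1 y1.0 z64.7 | fx-4.7 fy-0.3 fz9.2
-9.0 t12.0 x-10.1 y1.0 z64.7 | fx-6.2 fy-0.4 fz8.5
-8.0 t12.2 x-9.1 y1.0 z64.7 | fx-4.7 fy0.6 fz9.8
-7.0 t12.5 x-7.8 y1.1 z64.6 | fx-4.0 fy-0.9 fz8.6
-6.0 t12.8 x-6.8 y1.0 z64.7 | fx-3.3 fy-1.0 fz8.5
-5.0 t13.0 x-5.5 y1.2 z64.6 | fx-2.6 fy-0.9 fz9.1
-4.0 t13.2 x-4.8 y1.0 z64.7 | fx-4.2 fy-0.4 fz8.9
-3.0 t13.5 x-4.0 y1.0 z64.7 | fx-4.8 fy-0.8 fz9.5
-2.0 t13.8 x-3.1 y0.9 z64.7 | fx-5.1 fy-0.4 fz9.4
-1.0 t14.0 x-2.1 y0.9 z64.7 | fx-4.8 fy-0.6 fz8.7
0.0 t14.2 x-1.3 y0.9 z64.8 | fx-6.7 fy-0.8 fz7.7
1.0 t14.5 x-1.3 y0.9 z64.7 | fx-10.9 fy0.2 fz8.1
2.0 t14.8 x-1.2 y0.8 z64.8 | fx-15.1 fy-0.0 fz8.4
3.0 t15.0 x-1.2 y0.6 z64.8 | fx-19.7 fy0.5 fz6.3
```

The tray stopped at about x = −1.3 mm, with force rising to 20 N and no further travel, so it sits on the end stop. Now I relax, release and go up to press.

```bash
python3 - <<'E'
from h import *
r.move_straight(sp(-.1402,.0008,.0645),quat(AS),speed=.02); print(sf())
command_gripper(.045); print(sf())
r.move_straight(sp(-.1402,.0008,.17),quat(AS),speed=.12)
r.reach(sp(-.046,0,.17),quat(AS)); 
command_gripper(0)
p,d=optics.get_image("side"); q=cv2.resize(p[100:250,180:320,::-1],None,fx=4,fy=4,interpolation=2); cv2.imwrite("pics/pr.png",q)
print(r.move_straight(sp(-.046,0,.138),quat(AS),speed=.08,max_force=8),st())
E
```

```text
t15.3 x-1.3 y0.7 z64.8 | fx-6.9 fy0.1 fz5.7
t15.7 x0.2 y1.2 z64.0 | fx0.2 fy-0.2 fz-0.0
False (18.32, array([0.5496, 0.0916, 0.1379]), array([ 0.3,  0.3, -0.5]), 0.0001)
```

View pics/pr.png

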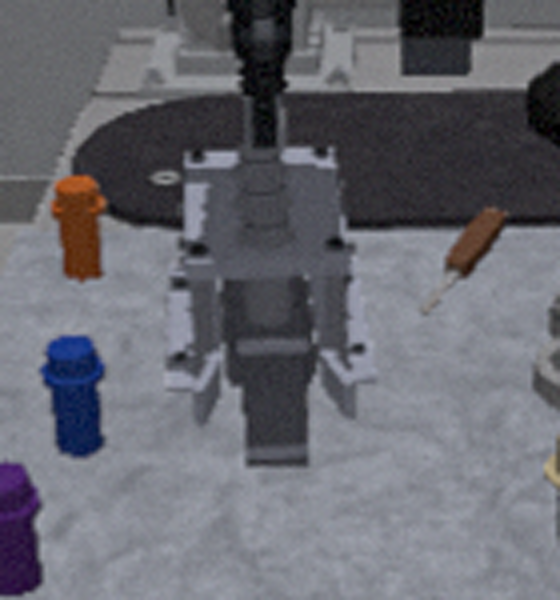

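The tray is in, straight, with the gripper over hole 0. Now I press the three tubes.

```bash
python3 - <<'E'
from h import *
for x in(-.046,0,.046):
    if x>-.04: r.move_straight(sp(x,0,.138),quat(AS),speed=.1)
    c=r.move_straight(sp(x,0,.125),quat(AS),speed=.03,max_force=4); print("contact",c,st())
    for z in (.128,.125,.122,.119,.1175):
        if z>r.read_state()["eef_pos"][2]+.0005: continue
        h=r.move_straight(sp(x,0,z),quat(AS),speed=.03,max_force=35); print(z,h,st())
    r.move_straight(sp(x,0,.140),quat(AS),speed=.1)
r.move_straight(sp(.046,0,.2),quat(AS),speed=.2)
r.reach(sp(-.142,0,.17),quat(AS)); print(st())
p,d=optics.get_image("top"); W=cloud("top",d)
for x in(-.046,0,.046):
    P=W[(np.hypot(W[...,0]-sp(x,0,0)[0],W[...,1]-sp(x,0,0)[1])<.010)]; print(x,np.median(P[:,2]).round(4))
p2,d=optics.get_image("side")
a=cv2.resize(p[160:260,110:240,::-1],(585,450),interpolation=2); b=cv2.resize(p2[120:240,190:300,::-1],(412,450),interpolation=2)
cv2.imwrite("pics/drop.png",cv2.resize(np.hstack([a,b]),None,fx=.8,fy=.8))
E
```

```text
contact True (18.7, array([0.5493, 0.0916, 0.1278]), array([1.2, 0.3, 1. ]), 0.0003)
0.128 False (18.95, array([0.5495, 0.0916, 0.128 ]), array([ 0.5, -0.2,  0.4]), -0.0)
0.125 False (19.2, array([0.5493, 0.0916, 0.1248]), array([-0.8,  0.3, -0.6]), -0.0001)
0.122 False (19.45, array([0.5493, 0.0916, 0.1218]), array([0.8, 0.5, 0.6]), 0.0001)
0.119 False (19.7, array([0.5493, 0.0916, 0.1188]), array([0.4, 0.4, 0. ]), 0.0001)
0.1175 False (19.95, array([0.5494, 0.0916, 0.1174]), array([-0.1,  0.5,  0.3]), 0.0002)
contact True (21.29, array([0.544 , 0.1368, 0.1284]), array([ 0.9, -0.6,  0.3]), -0.0003)
0.128 False (21.54, array([0.5442, 0.1372, 0.1279]), array([ 0.6,  0.2, -0.5]), -0.0001)
0.125 False (21.79, array([0.5442, 0.1373, 0.1248]), array([ 0.2,  0.5, -0.2]), 0.0002)
0.122 False (22.04, array([0.5442, 0.1373, 0.1218]), array([0.1, 1.1, 0.6]), -0.0003)
0.119 False (22.29, array([0.5441, 0.1373, 0.1188]), array([-0.1,  0.4, -0.7]), 0.0)
0.1175 False (22.54, array([0.5443, 0.1373, 0.1174]), array([-0.6,  0.5, -0.3]), 0.0001)
contact True (23.88, array([0.5388, 0.1825, 0.1283]), array([-0.3,  0.9, -0.4]), -0.0001)
0.128 False (24.13, array([0.5391, 0.1829, 0.1279]), array([-1.1,  0.4,  0.7]), 0.0001)
0.125 False (24.38, array([0.539 , 0.183 , 0.1248]), array([0.2, 0.6, 0.1]), 0.0002)
0.122 False (24.63, array([0.539 , 0.183 , 0.1218]), array([0.7, 0.1, 0. ]), 0.0001)
0.119 False (24.88, array([0.539 , 0.183 , 0.1187]), array([-0.1,  0.6,  0.1]), 0.0002)
0.1175 False (25.13, array([0.5391, 0.183 , 0.1174]), array([ 0.6, -0.2, -0.3]), -0.0002)
(26.74, array([ 0.56  , -0.003 ,  0.1695]), array([0.9, 0.2, 0.2]), 0.0002)
-0.046 0.0731
0 0.0747
0.046 0.0752
```

View pics/drop.png

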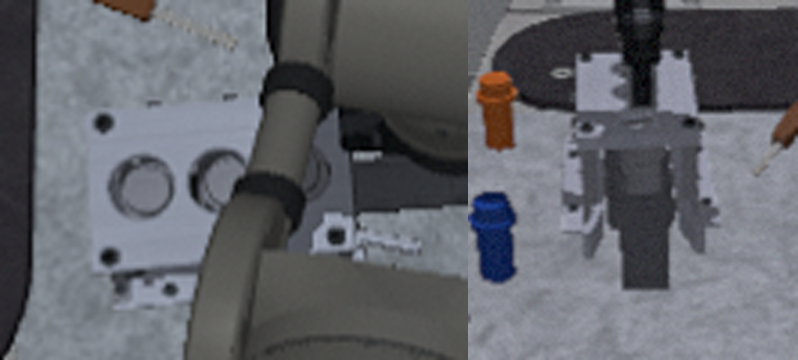

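All three tube tops now read 73 to 75 mm, against 75 mm expected when standing in the cells, so all have dropped. I regrip the tray and draw it out.

```bash
python3 - <<'E'
from h import *
command_gripper(.045,60)
X=-.1413; Y=.0008
r.move_straight(sp(X,Y,.17),quat(AS),speed=.1)
print(r.move_straight(sp(X,Y,.064),quat(AS),speed=.1,max_force=8),sf())
command_gripper(0,60); print(sf(), st()[3])
for x,v in((-.005,.015),(-.010,.015),(-.02,.02),(-.06,.03),(-.085,.02),(-.15,.04),(-.225,.06)):
    h=r.move_straight(sp(x-.1404,Y,.064),quat(AS),speed=v,max_force=30); print(x,h,sf())
    if h: break
p,d=optics.get_image("side"); p2,d2=optics.get_image("top")
a=cv2.resize(p[120:290,180:350,::-1],(450,450),interpolation=2); b=cv2.resize(p2[150:250,230:350,::-1],(540,450),interpolation=2)
cv2.imwrite("pics/out.png",cv2.resize(np.hstack([a,b]),None,fx=.8,fy=.8))
E
```

```text
False t28.8 x-1.4 y0.4 z64.6 | fx0.6 fy0.3 fz0.8
t29.2 x-1.4 y0.5 z64.6 | fx-0.5 fy0.9 fz4.3 0.013
-0.005 False t29.6 x-4.7 y0.5 z64.4 | fx5.6 fy0.0 fz5.8
-0.01 False t30.1 x-9.5 y0.5 z64.4 | fx5.2 fy0.5 fz5.5
-0.02 False t30.8 x-19.5 y0.5 z64.4 | fx5.3 fy0.6 fz6.7
-0.06 False t32.2 x-59.4 y0.6 z64.4 | fx6.1 fy-0.4 fz5.5
-0.085 False t33.6 x-84.4 y0.6 z64.4 | fx6.3 fy-0.1 fz6.6
-0.15 False t35.4 x-149.4 y0.7 z64.4 | fx5.0 fy0.1 fz5.8
-0.225 False t36.8 x-224.6 y0.6 z64.4 | fx4.3 fy-0.6 fz6.5
```

View pics/out.png

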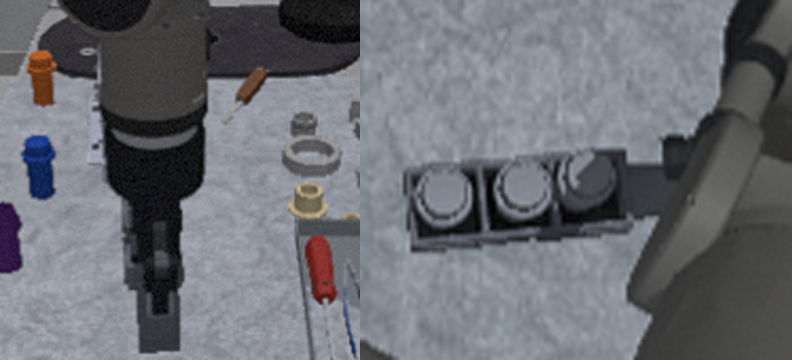

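The tray is out with one tube in each cell. I release, retreat and do the last check.

```bash
python3 - <<'E'
from h import *
command_gripper(.045); 
x=-.225-.1404
r.move_straight(sp(x,.0008,.18),quat(AS),speed=.1)
r.move_straight([.50,-.33,.25],quat(AS),speed=.25); r.hold(.3); print(sf())
for n in("top","side"):
    p,d=optics.get_image(n); W=cloud(n,d)
    if n=="top": a=p
    ok=d>0
    P=W[ok&(W[...,2]>.022)&(W[...,2]<.036)&(abs(W[...,0]-.57)<.07)&(W[...,1]>-.17)&(W[...,1]<-.01)]
    c,s,_=rect(P); v=np.array(c)/1000-S; print(n,"tray",c,s,(v@ex(AS)).round(4))
    for k in(-.046,0,.046):
        t=np.array(sp(-.225+k,0,0)[:2]); P=W[ok&(np.hypot(W[...,0]-t[0],W[...,1]-t[1])<.02)&(W[...,2]>.068)&(W[...,2]<.085)]
        if len(P):
            A=np.c_[P[:,:2]-P[:,:2].mean(0),np.ones(len(P))]; f=np.linalg.lstsq(A,P[:,2],rcond=None)[0]; print(k,(P.mean(0)[:2]-t).round(4),f.round(3),len(P))
b=cv2.resize(p[110:290,180:360,::-1],(400,400),interpolation=2); a=cv2.resize(a[120:280,110:350,::-1],(400,267),interpolation=2)
cv2.imwrite("pics/fin.png",np.hstack([b,cv2.copyMakeBorder(a,0,133,0,0,0)]))
E
```

```text
t39.7 x-318.5 y95.9 z249.4 | fx-0.1 fy-0.4 fz-0.0
top tray [569.9 -86.2] [ 51.5 142.5] -0.225
-0.046 [0.0032 0.006 ] [ 0.019 -0.046  0.074] 123
0 [ 0.0005 -0.    ] [-0.022 -0.034  0.074] 133
0.046 [0.0001 0.0028] [0.049 0.014 0.074] 136
side tray [568.2 -87.7] [ 50.9 144.8] -0.2263
-0.046 [0.0024 0.0015] [-0.025  0.159  0.073] 128
0 [-0.0006 -0.0048] [0.021 0.114 0.073] 115
0.046 [-0.0011 -0.0008] [-0.003  0.104  0.074] 100
```

View pics/fin.png

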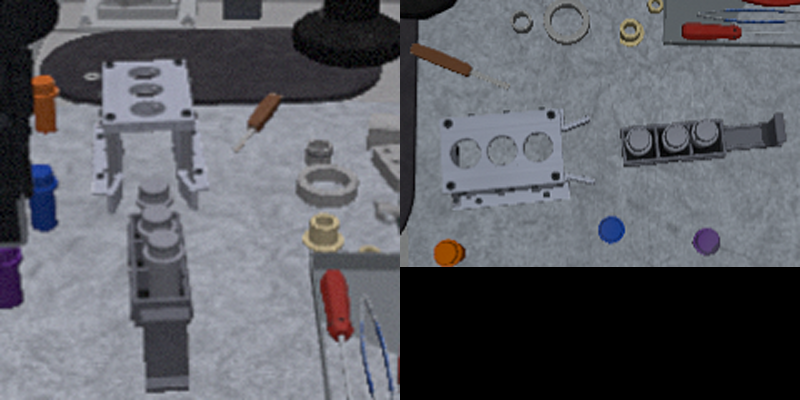

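The stand is empty and its three holes are clear. The tray is fully out with three upright tubes, their tops level at about 74 mm, and the bystanders and decoys are where they were. I hand it in.

```bash
python3 -c "
from h import *
print(r.finish_job(), r.read_state()['time_s'])"
```

```text
the job is handed in; nothing more can be done
the job is handed in; nothing more can be done
```

The job is done and handed in: the tray is right out of the stand with one tube standing upright in each cell. The clock read 39.7 s at the last check, against the 66 s limit.

- **Insertion:** I took the tray by its grip, lined it up with the mouth and slid it in along the stand's axis. It stopped 1.3 mm short of the stand's origin. There the push rose to about 20 N with no further travel, which I took as firmly against the end stop.
- **Tubes:** I pressed each tube down with the closed fingertips. All three dropped, with tops at 73 to 75 mm against 75 mm expected.
- **Final check:** The tray's origin lies about 225 mm before the stand's, clear of the guide rails. All three holes are empty and the tube tops are level at about 74 mm in the top view. In the pictures the coloured look-alikes and loose parts have not moved.

**Readings that disagreed:**
- The tray first looked about 2 mm off line, and I corrected that before it went in.
- I never saw the catch's 10 N peaks, because I only read forces at the end of each move. There was only a slight dip in force just before the stop.
- I did not see the 10 to 15 N press force either. Each tube gave way within the first contact move.
- The side camera's depth suggests a slight slope on the tube tops, which the top view does not show. I put that down to pixels on the collars and sides of the tubes.

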